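Close the gel caster and gauge the gap between its plates

ROBOT

A 6-joint arm with a two-finger parallel gripper is mounted at the origin on a cart in front of the work surface, level with it; the furniture and walls round the work are solid. World frame = base frame: x ahead of the robot, y to its left, z up, the work surface at z = 0. Lengths are in m, angles in degrees, forces in N, time in s.
With the tool pointing down it reaches from about 0.375 to 0.9 m from the base axis. Payload 3.1 kg.
Tool frame: the origin (TCP) lies on the centre line of the jaws, within the pads' length; the fingertips stand 17 mm ahead of it and the grasp point (between the pads) lies 2 mm behind it; z points along the fingers, y is the line along which they close (so a half turn about z gives the same grasp; the last joint's range is limited). The gripper opens to 87 mm and grips with 3 to 60 N. Pads are 19 mm wide; open, the fingers measure 117 mm over their backs; the gripper's body (75 mm by 190 mm) begins 51 mm behind the grasp point.
Start: joints at [-10.227, 30.224, 82.088, -0, 67.689, -10.227], TCP at [0.625, 0, 0.24] pointing down, gripper open.
Joint ranges: [-176.69, 176.69], [-43.24, 126.21], [12.49, 139.97], [-82, 262], [0, 151.66], [-163.58, 163.58]. Speed limits (degrees/s): [159.86, 159.86, 180, 180, 180, 180].

INTERFACE

Orientations are given as a 3x3 rotation matrix whose columns are the frame's x, y, z axes.
In Python, from rig import bot, imaging, finder gives the robot as it stands. The module is installed in compiled form; this text tells all that it offers.
- The arm moves only by the tool play_rows, never from a script. Its argument "motion" is a list that holds one entry, the list of rows, each a list of 6 numbers: the shift along the tool's x, y, z in m, then the turn, a rotation vector about the tool's x, y, z in degrees. In form: [[[dx, dy, dz, wx, wy, wz], ...]]. A call has 1 to 8 rows; each row is the pose to reach, as a shift and turn from the pose commanded when the call began, along the tool's axes at that moment; what a row does not reach only later rows make up. A row lasts 1/12 s, in which the tool goes at most 41.7 mm and 7.16 degrees, less where a joint would pass 70% of its speed; a pose out of reach is approached as far as the arm can. A call with a gripper value outside its range is refused whole. "fingers" is the finger opening in m, from 0 to 0.087, set as the call begins (left out, the last holds). The fingers move at their own pace and stop on an object; the grip force is fixed at half the most. Time passes only in rows, so rows that repeat a pose let the fingers close. It gives the time, the measured TCP pose, the force, the opening and the grip force at its end, in the units of the state.
- bot.read_state(): the state, without advancing time (a new reading comes with each control period).
- imaging.capture(name): name is "scene" or "side" or "wrist"; returns a dict with "frame" (480x640x3 uint8, red, green, blue), "camera_matrix" (3x3 intrinsics, pixels), "R" (3x3) and "t" (3): a world point X has camera coordinates R X + t. Camera axes: x right, y down, z forward; pixel columns grow to the right and rows downward; lengths in m; the calibration is good to about 2 mm. A picture is of the moment at which its call begins. There is no depth.
- bot.hand_in(): hands the job in; it is judged then, once.
Trained networks look in the newest picture that a camera, given by its name, has taken for a name from the list of things; names that differ only in an ending like _2 or _b are one class to them, and where a whole thing is asked for, a point or a joint stands for the part that bears it (a point fixed in the world has none). Each returns a list of dicts, best first, with "confidence" (0 to 1); they miss things now and then, are a little off and sometimes report something else, mostly with a low value. They report only what shows in the picture. A call takes as long as a camera call.
- finder.recognise(camera, name): "at" ([x, y, z] in m, in world coordinates, good to about 4 mm: the middle of the surface that is visible of it).
- finder.outline_of(camera, name): "pixels" (480x640 bool, what is visible of it).
The state is a dict: "time_s": time; "joint_positions": joint angles; "qvel": joint speeds; "tau": joint torques, N m; "position": TCP position; "tcp_rot": TCP orientation; "force": force on the tool from outside, world axes, zero at the start; "moment": the same for the moment, N m; "opening": opening from 0.0 (shut) to 1.0 (fully open); "grasp_force": force on a finger pad.
Only numpy, scipy, OpenCV 4.12 (cv2) and the standard library are available. Lean on these libraries where they do the work, as an engineer would, in place of code of your own. Each camera call takes 0.05 s, during which the arm holds its last target. There are 200 camera calls.

TASK

Fold the two end flaps of the gel caster down flat, then take the taper gauge out of its stand and slide its blade straight down between the caster's two upright plates, in the open stretch between the flaps, until it drags snugly: the sprung front plate gives by one or two millimetres, and it must not be forced apart further. Finish while still holding the gauge upright by its handle at that depth, pinched between the plates; do not put it down or let go, and leave the bottle, beaker and dish alone.

Things in the scene. Friction and masses are not known exactly. Their poses are not given: they have to be found in the camera images.
- caster: Gel caster, fixed: aluminium base 110 x 200 mm, white end posts left and right, two upright plates 130 mm long between. Origin: centre of underside. x: across the gap, from front plate (robot side) to back plate; y: along the plates, to the left; z up. Lips 106 mm high, top 8 mm flared to a funnel 12 mm wide; the gap below is 4.2 to 6.2 mm (varies), open down to 22 mm above the worktop.
- gap_mouth (a point): Middle of the gap between the plates at the foot of the funnel, 98 mm above the worktop, halfway along the plates. The pair of plates floats up to 4 mm either way along the caster's x (about 0.3 N of friction) and so centres itself on a blade; the point moves with it and is at the middle to within 1 mm.
- front_plate (a joint): How far the sprung front plate has been pushed away from the back plate, m: 0 at rest, 0.006 at the stop. The spring presses with 2 N at rest and 4 N more per mm. While the gauge is being pushed down between the plates, the drag felt along it is roughly 5 N at 1 mm and 8 N at 2 mm; it falls back when the gauge stops.
- back_plate (a joint): Set-screw adjustment of the back plate, m, 0 to 0.002, stiff (does not give under the gauge): the gap at rest is 0.0042 plus this.
- carriage (a joint): Sideways float of the plate pair along the caster's x, in m, -0.004 to 0.004.
- flap_left (a joint): Angle of the white end flap at the left (+y) end of the caster, rad: 0 folded down flat over the ends of the plates, 1.57 upright, 1.95 leaning outwards at its stop. Stays where it is left; needs about 1 N at its free edge.
- flap_right (a joint): The same for the flap at the right (-y) end; 0 folded down flat.
- flap_left_hinge (a point): Hinge axis of the left flap (along the caster's x), 84 mm left of the caster's centre, 111 mm above the worktop. The flap is 50 mm wide along the hinge, 5 mm thick, reaches 42 mm from the hinge and points to the caster's middle when folded down, leaving 84 mm free between both flaps.
- flap_right_hinge (a point): Hinge axis of the right flap, 84 mm right of the caster's centre, 111 mm above the worktop; same flap, mirrored.
- flap_left_edge (a point): Middle of the free edge of the left flap, 42 mm from its hinge; moves with the flap.
- flap_right_edge (a point): Middle of the free edge of the right flap, 42 mm from its hinge; moves with the flap.
- gauge_stand: Grey block 56 x 64 x 86 mm on a foot 72 x 80 mm, fixed to the worktop, with an upright slot 13 x 27.5 mm that holds the gauge. Origin: centre of the underside.
- gauge: Taper gauge, 132 mm long, 0.09 kg, loose, upright in its stand: steel blade 80 x 24 mm, 3 mm thick at the tip, 9 mm at the shoulder, both faces alike; collar 18 x 34 x 6 mm resting on the stand; white handle, dark ribs, 22 mm thick, 30 wide, 46 high. Origin: middle of the tip, 6 mm above the worktop in the stand; z up, x across the thickness, y across the width.
- gauge_grip (a point): Middle of the gauge's handle, 109 mm above the tip; grip it there across either pair of faces.
- amber_bottle: Brown screw-cap bottle, 54 mm across, 105 mm high; a bystander. Origin: centre of its underside.
- lab_beaker: Clear beaker, 51 mm across, 70 mm high; a bystander. Origin: centre of its underside.
- petri: Closed petri dish, 90 mm across, 16 mm high; a bystander. Origin: centre of its underside.

How it is judged:
By the outcome, as a careful person would: the job done as asked, in the order asked, and still so for the second after the job is handed in, while the arm keeps its last pose, push and grip.
It also fails if it takes over 54 s, if anything falls off the work surface, if the arm or the gripper's body presses on something with over 40 N, if the wrist force passes 120 N, or if a joint passes its speed limit or range.

## Working session

There is one attempt and no reset: what is moved stays moved. The work goes in short steps, Python scripts to look and compute and a tool call to move; the robot and the scene stay as the last step left them, time stands still between calls to the robot, and variables do not carry over. Pictures are saved under pics/ and viewed, at most 10 in all, crops included, and the job is handed in when it is done.

Besides the shell and the picture viewer there is one more tool, called after "Request:" by a JSON object that holds its "method" and its "body". play_rows: Moves the arm, as the interface text tells. Its arguments: {"type":"object","properties":{"motion":{"type":"array"},"fingers":{"type":"number"}},"required":["motion"]}

```bash
mkdir -p pics
cat > h.py <<'E'
from rig import bot, imaging, finder
import numpy as np, cv2
def snap(c,fn=None):
    d=imaging.capture(c)
    if fn: cv2.imwrite('pics/'+fn,d['frame'][:,:,::-1])
    return d
def proj(d,X):
    p=np.atleast_2d(X)@np.array(d['R']).T+d['t']; q=p@np.array(d['camera_matrix']).T
    return q[:,:2]/q[:,2:]
def onplane(d,uv,z):
    R=np.array(d['R']);t=np.array(d['t'])
    r=R.T@np.linalg.inv(d['camera_matrix'])@np.array([*uv,1.]);c=-R.T@t
    return c+r*(z-c[2])/r[2]
def tri(ds,uvs):
    A=[];b=[]
    for d,uv in zip(ds,uvs):
        R=np.array(d['R']);t=np.array(d['t']);r=R.T@np.linalg.inv(d['camera_matrix'])@np.array([*uv,1.]);r/=np.linalg.norm(r)
        P=np.eye(3)-np.outer(r,r);A.append(P);b.append(P@(-R.T@t))
    return np.linalg.lstsq(np.vstack(A),np.hstack(b),rcond=None)[0]
E
python3 - <<'E'
from h import *
for c in ['scene','side','wrist']:
    d=snap(c,c+'0.png'); print(c,np.round(-np.array(d['R']).T@d['t'],3),np.round(d['R'][2],2))
    for n in ['caster','flap_left_edge','flap_right_edge','gauge','gauge_stand','gauge_grip','amber_bottle','lab_beaker','petri','front_plate']:
        r=finder.recognise(c,n)
        if r: print(n,[(np.round(x['at'],3).tolist(),round(x['confidence'],2)) for x in r[:2]])
s=bot.read_state();print(s['force'],s['position'],np.round(s['tcp_rot'],3).tolist())
E
```

```text
scene [-0.45  -0.688  0.775] [ 0.72  0.52 -0.45]
caster [([0.505, 0.092, 0.057], 0.61)]
flap_left_edge [([0.505, 0.184, 0.134], 0.74)]
flap_right_edge [([0.465, 0.388, 0.018], 0.72)]
gauge [([0.503, -0.21, 0.12], 0.72)]
gauge_stand [([0.491, -0.221, 0.052], 0.6), ([0.502, -0.212, 0.118], 0.53)]
gauge_grip [([0.503, -0.214, 0.117], 0.71)]
amber_bottle [([0.689, 0.051, 0.056], 0.74), ([0.678, -0.089, 0.055], 0.67)]
lab_beaker [([0.68, -0.088, 0.053], 0.73)]
petri [([0.463, 0.391, 0.013], 0.8)]
front_plate [([0.499, 0.108, 0.06], 0.62)]
side [ 0.275 -0.662  0.645] [ 0.31  0.76 -0.57]
caster [([0.499, 0.055, 0.059], 0.27)]
flap_left_edge [([0.506, 0.19, 0.13], 0.82)]
gauge [([0.507, -0.222, 0.123], 0.82), ([0.692, -0.101, 0.046], 0.71)]
gauge_stand [([0.497, -0.237, 0.053], 0.97)]
gauge_grip [([0.509, -0.218, 0.125], 0.9)]
amber_bottle [([0.694, 0.046, 0.062], 0.91), ([0.501, 0.054, 0.063], 0.27)]
lab_beaker [([0.691, -0.1, 0.044], 0.57), ([0.504, 0.188, 0.133], 0.21)]
petri [([0.503, 0.056, 0.063], 0.59)]
front_plate [([0.501, 0.128, 0.061], 0.73), ([0.503, 0.189, 0.13], 0.34)]
wrist [0.625 0.068 0.384] [ 0.   -0.25 -0.97]
caster [([0.52, 0.089, 0.055], 0.59)]
flap_right_edge [([0.517, 0.025, 0.156], 0.6)]
gauge_stand [([0.514, -0.176, 0.009], 0.76)]
amber_bottle [([0.698, 0.061, 0.085], 0.65)]
lab_beaker [([0.693, -0.072, 0.045], 0.84)]
front_plate [([0.517, 0.02, 0.152], 0.74), ([0.506, 0.096, 0.102], 0.65)]
[ 0.96953337 -0.51019204 -0.6205253 ] [6.24995221e-01 2.34737694e-05 2.39546670e-01] [[0.0, 1.0, 0.0], [1.0, -0.0, 0.0], [0.0, 0.0, -1.0]]
```

View pics/scene0.png

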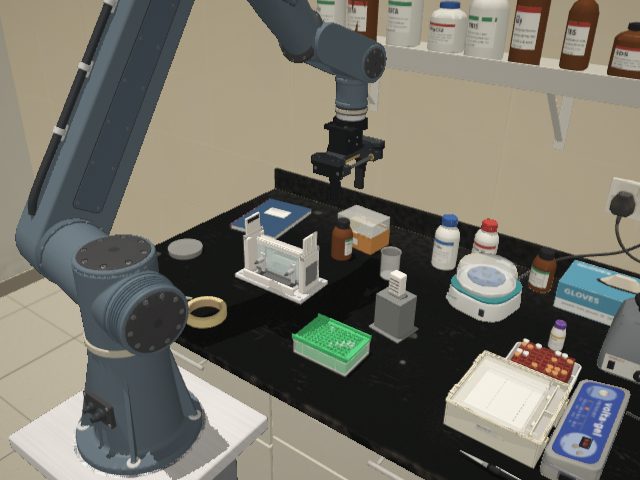

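View pics/side0.png

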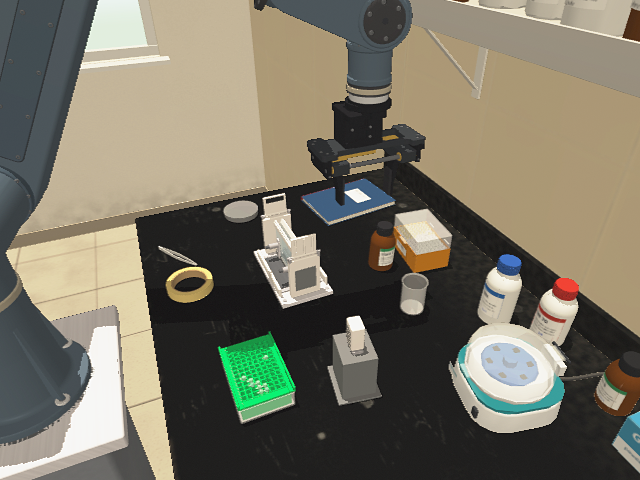

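View pics/wrist0.png

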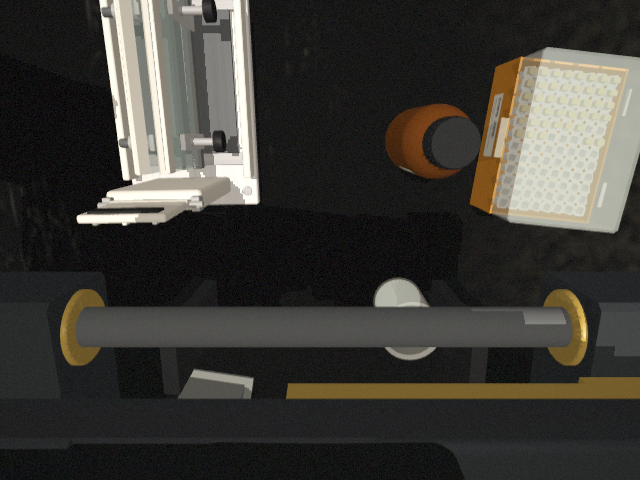

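The scene camera shows the caster at about (280,265) with both flaps up: left flap near (252,225), right near (310,247). The gauge sits in its stand at (398,300). The side camera shows the right flap at (305,275) and the gauge at (356,335). The wrist camera shows only the right part of the caster, so I'll move it over the caster.

Request:
{"method": "play_rows", "body": {"motion": [[[0.02, -0.03, -0.015, 0, 0, 0], [0.04, -0.06, -0.03, 0, 0, 0], [0.06, -0.095, -0.045, 0, 0, 0], [0.08, -0.125, -0.06, 0, 0, 0], [0.08, -0.125, -0.06, 0, 0, 0], [0.08, -0.125, -0.06, 0, 0, 0]]], "fingers": 0.0}}

```text
time_s: 2.15
position: [0.4992, 0.081, 0.3009]
tcp_rot: [[-0.002, 1.0, 0.003], [1.0, 0.002, -0.0], [-0.0, 0.003, -1.0]]
force: [0.3, 0.1, 1.1]
opening: 0.633
grasp_force: 0.0
```

Run:
```python
from h import *
d=snap('wrist','w1.png'); print(d['R'],d['t'],d['camera_matrix'])
for n in ['caster','flap_left_edge','flap_right_edge','front_plate','back_plate','gap_mouth','flap_left_hinge','flap_right_hinge']:
    r=finder.recognise('wrist',n)
    if r: print(n,[(np.round(x['at'],3).tolist(),round(x['confidence'],2)) for x in r[:2]])
# expected corner positions for an untilted caster
```

```text
[[ 0.99998786  0.00286245  0.00401082]
 [ 0.00179098 -0.96943622  0.24533692]
 [ 0.0045905  -0.24532676 -0.96942958]] [-0.50049754  0.03399514  0.46551727] [[423.68650041   0.         323.539413  ]
 [  0.         423.68650041 241.73014056]
 [  0.           0.           1.        ]]
caster [([0.511, 0.113, 0.032], 0.97), ([0.513, 0.19, 0.148], 0.35)]
flap_left_edge [([0.511, 0.193, 0.152], 0.69)]
flap_right_edge [([0.512, 0.026, 0.138], 0.55)]
front_plate [([0.504, 0.111, 0.103], 0.7), ([0.507, 0.111, 0.022], 0.61)]
back_plate [([0.52, 0.11, 0.1], 0.91)]
gap_mouth [([0.508, 0.112, 0.02], 0.79)]
flap_left_hinge [([0.511, 0.11, 0.034], 0.89)]
flap_right_hinge [([0.512, 0.11, 0.035], 0.71)]
```

View pics/w1.png

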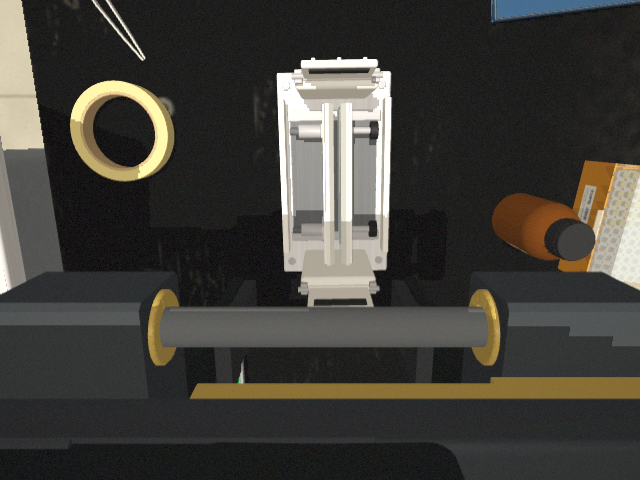

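The wrist view shows the caster nearly square to the robot, with base corners near (277,73), (391,71), (284,270) and (387,270). The gap is at about column 337. I'll enlarge it to measure more precisely.

Run:
```python
from h import *
d=snap('wrist'); im=d['frame']
c=cv2.resize(im[50:320,260:410],None,fx=4,fy=4,interpolation=cv2.INTER_CUBIC)[:, :]
c=cv2.resize(im[50:310,265:405],None,fx=2.3*1.0,fy=2.3,interpolation=cv2.INTER_CUBIC)
cv2.imwrite('pics/w1c.png',c[:,:,::-1])
g=im.mean(2).astype(int)
for v in (115,150,180,210,225,250,260): print(v,g[v,312:364].tolist())
for uv,z in [((277,73),.012),((391,71),.012),((284,270),.012),((387,270),.012),((337,105),.106),((337.5,264),.106)]: print(uv,np.round(onplane(d,uv,z),4))
```

```text
115 [249, 249, 249, 249, 249, 248, 248, 248, 248, 251, 255, 207, 253, 254, 254, 241, 209, 207, 208, 207, 184, 157, 157, 157, 155, 152, 150, 179, 221, 223, 222, 223, 222, 249, 252, 252, 246, 255, 255, 226, 241, 242, 241, 241, 241, 241, 241, 241, 240, 240, 240, 240]
150 [152, 153, 147, 148, 148, 148, 148, 153, 151, 144, 253, 255, 222, 254, 254, 254, 211, 207, 209, 207, 207, 100, 88, 87, 87, 118, 132, 171, 222, 221, 223, 223, 223, 243, 252, 252, 246, 255, 255, 192, 96, 88, 145, 145, 148, 146, 144, 145, 141, 144, 143, 144]
180 [150, 149, 150, 147, 147, 148, 147, 149, 150, 150, 224, 255, 205, 247, 254, 254, 242, 210, 207, 207, 208, 131, 88, 90, 85, 107, 124, 164, 205, 222, 223, 223, 223, 233, 252, 252, 252, 255, 255, 206, 99, 89, 142, 143, 144, 146, 142, 143, 139, 139, 144, 142]
210 [146, 145, 143, 91, 80, 86, 87, 83, 88, 87, 92, 255, 255, 252, 254, 254, 254, 211, 208, 208, 207, 186, 95, 82, 87, 88, 127, 135, 186, 222, 223, 224, 223, 233, 252, 252, 252, 255, 255, 222, 102, 87, 143, 141, 140, 142, 140, 138, 138, 137, 138, 141]
225 [145, 145, 146, 145, 144, 144, 144, 144, 144, 139, 155, 187
[... 231 characters left out ...]
, 160, 158, 160, 160, 159, 152, 195, 197, 194, 193, 194, 188, 173, 170, 171, 170, 162, 160, 160, 161, 160, 159, 156, 171, 170, 170, 171, 171, 192, 193, 193, 198, 196, 191, 161, 161, 160, 161, 159, 161, 162, 160, 161, 160, 159, 160]
260 [162, 161, 160, 160, 159, 160, 161, 161, 161, 161, 162, 152, 189, 197, 194, 194, 193, 188, 172, 171, 171, 170, 163, 162, 160, 160, 162, 162, 160, 170, 170, 172, 171, 169, 193, 194, 193, 197, 198, 196, 163, 161, 162, 161, 159, 162, 161, 162, 161, 162, 161, 161]
(277, 73) [0.456  0.2041 0.012 ]
(391, 71) [0.5646 0.2058 0.012 ]
(284, 270) [0.4582 0.0071 0.012 ]
(387, 270) [0.5681 0.007  0.012 ]
(337, 105) [0.5106 0.1689 0.106 ]
(337.5, 264) [0.512  0.0428 0.106 ]
```

View pics/w1c.png

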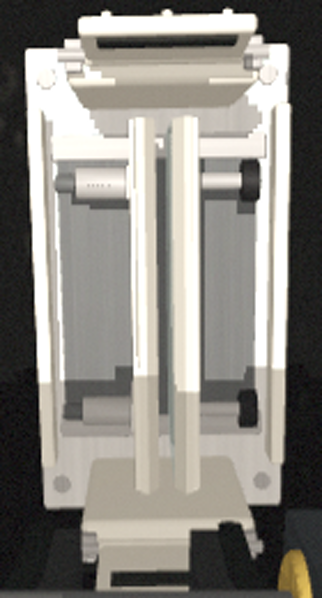

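The plates run nearly along world y, with the caster centre at about (0.512, 0.106) and a yaw of about +0.8°. Base length (198 mm) and width (about 109 mm) match the given sizes. I'll fold the left flap from outside with closed fingers.

Request:
{"method": "play_rows", "body": {"motion": [[[0.04, 0.002, 0, 0, 0, 0], [0.08, 0.005, 0, 0, 0, 0], [0.12, 0.008, 0, 0, 0, 0], [0.16, 0.01, 0.02, 0, 0, 0], [0.182, 0.01, 0.05, 0, 0, 0], [0.182, 0.01, 0.09, 0, 0, 0], [0.182, 0.01, 0.125, 0, 0, 0], [0.182, 0.01, 0.147, 0, 0, 0]]]}}

```text
time_s: 3.32
position: [0.5079, 0.2622, 0.1488]
tcp_rot: [[-0.002, 1.0, -0.005], [1.0, 0.002, -0.002], [-0.002, -0.005, -1.0]]
force: [-0.5, -0.4, -0.8]
opening: 0.004
grasp_force: 0.0
```

Request:
{"method": "play_rows", "body": {"motion": [[[-0.02, 0, 0, 0, 0, 0], [-0.04, 0, 0, 0, 0, 0], [-0.055, 0, 0, 0, 0, 0], [-0.065, 0, 0, 0, 0, 0], [-0.074, 0, 0, 0, 0, 0], [-0.082, 0, 0, 0, 0, 0], [-0.09, 0, 0.004, 0, 0, 0], [-0.095, 0, 0.01, 0, 0, 0]]]}}

```text
time_s: 3.98
position: [0.5107, 0.1664, 0.1429]
tcp_rot: [[0.0, 1.0, 0.002], [1.0, -0.0, 0.0], [0.0, 0.002, -1.0]]
force: [0.5, 0.3, 1.0]
opening: 0.007
grasp_force: 0.4
```

Request:
{"method": "play_rows", "body": {"motion": [[[0, 0, 0.004, 0, 0, 0], [0, 0, 0.007, 0, 0, 0], [0, 0, 0.01, 0, 0, 0], [0, 0, 0.012, 0, 0, 0], [0, 0, 0.013, 0, 0, 0], [0, 0, 0.013, 0, 0, 0]]]}}

```text
time_s: 4.48
position: [0.5098, 0.1671, 0.1312]
tcp_rot: [[-0.001, 1.0, 0.0], [1.0, 0.001, -0.001], [-0.001, 0.0, -1.0]]
force: [-2.4, -3.3, 13.4]
opening: 0.007
grasp_force: 6.8
```

Request:
{"method": "play_rows", "body": {"motion": [[[0, 0, 0.001, 0, 0, 0], [0, 0, 0.001, 0, 0, 0]]]}}

```text
time_s: 4.65
position: [0.5099, 0.1671, 0.131]
tcp_rot: [[-0.001, 1.0, 0.001], [1.0, 0.001, -0.001], [-0.001, 0.001, -1.0]]
force: [-5.4, -2.0, 19.7]
opening: 0.004
grasp_force: 9.7
```

Contact is firm at flap height, so the left flap is flat. Next is the right flap.

Request:
{"method": "play_rows", "body": {"motion": [[[0, 0, -0.035, 0, 0, 0], [0, 0, -0.07, 0, 0, 0], [-0.04, 0, -0.075, 0, 0, 0], [-0.08, 0, -0.075, 0, 0, 0], [-0.12, 0, -0.075, 0, 0, 0], [-0.16, 0, -0.075, 0, 0, 0], [-0.2, 0.001, -0.075, 0, 0, 0], [-0.23, 0.003, -0.075, 0, 0, 0]]]}}

```text
time_s: 5.32
position: [0.5128, -0.0653, 0.2035]
tcp_rot: [[0.0, 1.0, 0.0], [1.0, -0.0, -0.001], [-0.001, 0.0, -1.0]]
force: [-0.5, 0.3, 1.7]
opening: 0.008
grasp_force: 0.0
```

Request:
{"method": "play_rows", "body": {"motion": [[[0, 0, 0.025, 0, 0, 0], [0, 0, 0.05, 0, 0, 0], [0, 0, 0.051, 0, 0, 0], [0.02, 0, 0.051, 0, 0, 0], [0.04, 0, 0.051, 0, 0, 0], [0.06, 0, 0.051, 0, 0, 0], [0.072, 0, 0.051, 0, 0, 0], [0.082, 0, 0.051, 0, 0, 0]]]}}

```text
time_s: 5.98
position: [0.5129, 0.0204, 0.1531]
tcp_rot: [[-0.003, 1.0, 0.0], [1.0, 0.003, -0.001], [-0.001, 0.0, -1.0]]
force: [1.1, -1.8, -0.8]
opening: 0.005
grasp_force: 0.7
```

Request:
{"method": "play_rows", "body": {"motion": [[[0.009, 0, 0, 0, 0, 0], [0.018, 0, 0.004, 0, 0, 0], [0.024, 0, 0.01, 0, 0, 0], [0.026, 0, 0.015, 0, 0, 0], [0.026, 0, 0.019, 0, 0, 0], [0.026, 0, 0.022, 0, 0, 0], [0.026, 0, 0.023, 0, 0, 0], [0.026, 0, 0.023, 0, 0, 0]]]}}

```text
time_s: 6.65
position: [0.5128, 0.0454, 0.1311]
tcp_rot: [[0.001, 1.0, -0.0], [1.0, -0.001, 0.001], [0.001, -0.0, -1.0]]
force: [-4.0, 3.4, 16.2]
opening: 0.004
grasp_force: 8.1
```

Request:
{"method": "play_rows", "body": {"motion": [[[0, 0, -0.03, 0, 0, 0], [0, 0, -0.065, 0, 0, 0], [-0.03, 0, -0.09, 0, 0, 0], [-0.065, 0, -0.11, 0, 0, 0], [-0.1, 0, -0.13, 0, 0, 0], [-0.135, -0.004, -0.145, 0, 0, 0], [-0.17, -0.008, -0.16, 0, 0, 0], [-0.208, -0.008, -0.17, 0, 0, 0]]], "fingers": 0.06}}

```text
time_s: 7.32
position: [0.504, -0.1646, 0.3006]
tcp_rot: [[0.0, 1.0, 0.0], [1.0, -0.0, 0.0], [0.0, 0.0, -1.0]]
force: [0.2, -0.1, -0.2]
opening: 0.525
grasp_force: 0.0
```

Request:
{"method": "play_rows", "body": {"motion": [[[-0.035, 0, 0, 0, 0, 0], [-0.065, 0, 0, 0, 0, 0], [-0.085, 0, 0, 0, 0, 0], [-0.085, 0, 0, 0, 0, 0], [-0.085, 0, 0, 0, 0, 0]]]}}

```text
time_s: 7.73
position: [0.5042, -0.249, 0.2986]
tcp_rot: [[0.003, 1.0, -0.001], [1.0, -0.003, 0.002], [0.002, -0.001, -1.0]]
force: [0.3, 0.4, -1.4]
opening: 0.686
grasp_force: 0.0
```

Run:
```python
from h import *
ds={}
for c in ['wrist','side','scene']:
    d=ds[c]=snap(c)
    for n in ['gauge_grip','gauge','gauge_stand','flap_left_edge','flap_right_edge']:
        r=finder.recognise(c,n)
        if r: print(c,n,[(np.round(x['at'],3).tolist(),round(x['confidence'],2)) for x in r[:1]])
w=ds['wrist']['frame'];s=ds['side']['frame'];sc=ds['scene']['frame']
f=lambda a,h:cv2.resize(a,(int(a.shape[1]*h/a.shape[0]),h),interpolation=cv2.INTER_CUBIC)
out=np.hstack([w[20:300,180:460],f(s[190:310,245:345],280),f(sc[200:310,225:335],280)])
print(out.shape); cv2.imwrite('pics/v2.png',out[:,:,::-1])
np.savez('w2.npz',**ds['wrist'])
```

```text
wrist gauge_grip [([0.511, -0.201, 0.14], 0.68)]
wrist gauge [([0.508, -0.205, 0.137], 0.58)]
wrist gauge_stand [([0.507, -0.197, 0.088], 0.77)]
side gauge_grip [([0.511, -0.218, 0.12], 0.73)]
side gauge [([0.505, -0.219, 0.122], 0.7)]
side gauge_stand [([0.498, -0.236, 0.054], 0.58)]
side flap_left_edge [([0.504, 0.168, 0.112], 0.74)]
side flap_right_edge [([0.498, 0.05, 0.053], 0.75)]
scene gauge_grip [([0.501, -0.213, 0.117], 0.71)]
scene gauge [([0.5, 0.106, 0.06], 0.54)]
scene gauge_stand [([0.488, -0.218, 0.054], 0.93)]
scene flap_left_edge [([0.507, 0.168, 0.118], 0.72)]
scene flap_right_edge [([0.51, 0.035, 0.119], 0.66)]
(280, 793, 3)
```

View pics/v2.png

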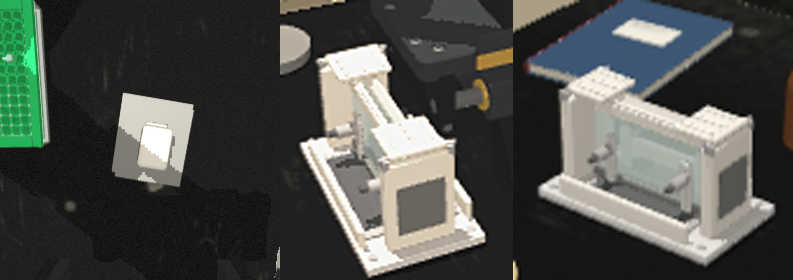

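Both flaps lie flat over the plate ends. In the wrist crop the stand is turned about 10°, with the handle top at crop (154,145). I'll fit both outlines.

Run:
```python
from h import *
z=np.load('w2.npz'); d=dict(z); im=d['frame']
c=im[100:220,280:390]
cv2.imwrite('pics/v3.png',cv2.resize(c,None,fx=5,fy=5,interpolation=cv2.INTER_CUBIC)[:,:,::-1])
g=im.mean(2)
m=np.zeros(g.shape,np.uint8); m[100:220,280:390]=(g[100:220,280:390]>75)
def fit(m,z,name):
    cs=max(cv2.findContours(m,0,1)[0],key=cv2.contourArea).reshape(-1,2)
    P=np.array([onplane(d,p,z)[:2] for p in cs]).astype(np.float32)
    print(name,cv2.minAreaRect(P*1000),cv2.boundingRect(cs))
fit(m,.086,'stand')
m2=np.zeros_like(m); m2[100:220,280:390]=(g[100:220,280:390]>215)
fit(m2,.138,'handle')
r=finder.outline_of('wrist','gauge_stand')
```

```text
stand ((510.39959716796875, -205.32205200195312), (75.41758728027344, 59.41322708129883), 80.5146713256836) (292, 112, 82, 99)
handle ((512.6347045898438, -199.72171020507812), (25.642059326171875, 20.610095977783203), 81.09321594238281) (321, 142, 31, 40)
```

View pics/v3.png

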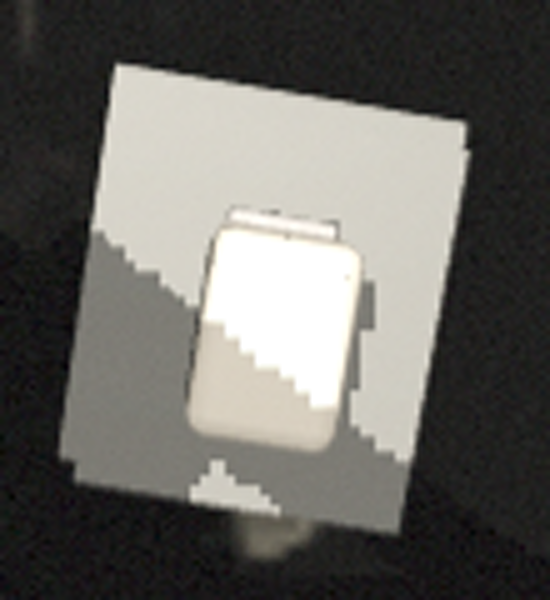

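Run:
```python
from h import *
d=dict(np.load('w2.npz'))
C=np.array([(217,230),(360,250),(332,452),(188,430)])/5+[280,100]
P=np.array([onplane(d,p,.138) for p in C])*1000
print(np.round(P,1),P.mean(0),[np.linalg.norm(P[i]-P[(i+1)%4]).round(1) for i in range(4)])
B=np.array([(115,65),(467,122),(403,520),(62,460)])/5+[280,100]
P=np.array([onplane(d,p,.086) for p in B])*1000
print(np.round(P,1),P.mean(0),[np.linalg.norm(P[i]-P[(i+1)%4]).round(1) for i in range(4)])
v=P[1]-P[0];print(np.degrees(np.arctan2(v[1],v[0])));v=P[0]-P[3];print(np.degrees(np.arctan2(-v[0],v[1])));v=P[1]-P[2];print(np.degrees(np.arctan2(-v[0],v[1])))
```

```text
[[ 504.2 -189.   138. ]
 [ 524.3 -191.8  138. ]
 [ 520.7 -220.2  138. ]
 [ 500.  -217.   138. ]] [ 512.28842726 -204.48165685  138.        ] [np.float64(20.3), np.float64(28.7), np.float64(21.0), np.float64(28.3)]
[[ 487.8 -164.2   86. ]
 [ 544.8 -173.2   86. ]
 [ 535.6 -238.3   86. ]
 [ 477.9 -228.    86. ]] [ 511.54239021 -200.93384433   86.        ] [np.float64(57.7), np.float64(65.8), np.float64(58.6), np.float64(64.5)]
-8.980923208704864
-8.782412744783903
-8.012934391863109
```

Gauge handle centre is about (0.512, -0.204) with yaw about -9°, and its measured size (20.5 x 28.5 mm) fits. Approaching to grip across the 22 mm thickness.

Request:
{"method": "play_rows", "body": {"motion": [[[0.02, 0.003, 0.02, 0, 0, 4], [0.04, 0.006, 0.05, 0, 0, 8], [0.044, 0.007, 0.08, 0, 0, 9], [0.044, 0.007, 0.11, 0, 0, 9], [0.044, 0.007, 0.14, 0, 0, 9], [0.044, 0.007, 0.165, 0, 0, 9], [0.044, 0.007, 0.186, 0, 0, 9], [0.044, 0.007, 0.186, 0, 0, 9]]], "fingers": 0.06}}

```text
time_s: 9.35
position: [0.5095, -0.2025, 0.1097]
tcp_rot: [[0.157, 0.988, -0.007], [0.988, -0.157, 0.005], [0.004, -0.008, -1.0]]
force: [0.0, 0.9, -0.1]
opening: 0.689
grasp_force: 0.0
```

Request:
{"method": "play_rows", "body": {"motion": [[[0, 0, 0, 0, 0, 0], [0, 0, 0, 0, 0, 0], [0, 0, 0, 0, 0, 0], [0, 0, 0, 0, 0, 0], [0, 0, 0, 0, 0, 0], [0, 0, 0, 0, 0, 0], [0, 0, 0, 0, 0, 0], [0, 0, 0, 0, 0, 0]]], "fingers": 0.0}}

```text
time_s: 10.02
position: [0.5122, -0.2041, 0.1142]
tcp_rot: [[0.156, 0.988, 0.001], [0.988, -0.156, -0.001], [-0.0, 0.001, -1.0]]
force: [-0.4, 0.2, 3.8]
opening: 0.252
grasp_force: 30.0
```

Request:
{"method": "play_rows", "body": {"motion": [[[0, 0, -0.01, 0, 0, 0], [0, 0, -0.03, 0, 0, 0], [0, 0, -0.055, 0, 0, 0], [0, 0, -0.08, 0, 0, 0], [0, 0, -0.105, 0, 0, 0], [0, 0, -0.13, 0, 0, 0], [0, 0, -0.15, 0, 0, 0], [0, 0, -0.15, 0, 0, 0]]]}}

```text
time_s: 10.68
position: [0.5141, -0.2052, 0.2684]
tcp_rot: [[0.156, 0.988, 0.008], [0.988, -0.156, -0.005], [-0.004, 0.009, -1.0]]
force: [1.1, -0.1, -0.1]
opening: 0.253
grasp_force: 30.0
```

Run:
```python
from h import *
d=snap('side'); e=snap('scene')
s=bot.read_state();print(s['force'],s['position'],np.round(s['tcp_rot'],4).tolist(),s['opening'],s['grasp_force'])
p=np.array(s['position']);print(proj(d,p),proj(e,p))
f=lambda d:d['frame'][max(0,int(proj(d,p)[0][1])-70):,max(0,int(proj(d,p)[0][0])-60):][:190,:130]
o=np.hstack([cv2.resize(f(x),(390,570),interpolation=cv2.INTER_CUBIC) for x in (d,e)])
cv2.imwrite('pics/g1.png',o[:,:,::-1])
```

```text
[-0.34271687  0.98501021 -1.68946049] [ 0.51195965 -0.20392275  0.26426575] [[0.1564, 0.9877, 0.0012], [0.9877, -0.1564, -0.0008], [-0.0006, 0.0013, -1.0]] 0.2530744252322394 29.9988743243739
[[358.56786141 254.15989684]] [[402.76671953 218.28455908]]
```

View pics/g1.png

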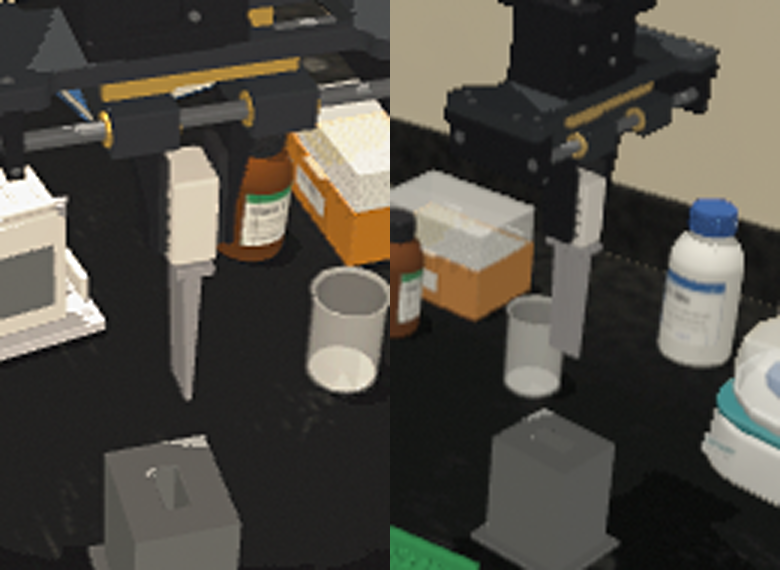

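The gauge is held upright, opening 22 mm with 30 N grip. The blade hangs clear at left-crop (187,395), above the empty slot. Moving over the caster.

Request:
{"method": "play_rows", "body": {"motion": [[[0.035, -0.0055, 0, 0, 0, -1], [0.073, -0.0115, 0, 0, 0, -2.5], [0.112, -0.0177, 0, 0, 0, -4], [0.151, -0.0239, 0, 0, 0, -5.5], [0.19, -0.0301, 0, 0, 0, -7], [0.229, -0.0363, 0, 0, 0, -8.5], [0.268, -0.0424, 0, 0, 0, -9.8], [0.306, -0.0485, 0, 0, 0, -9.8]]]}}

```text
time_s: 11.45
position: [0.5102, 0.1078, 0.2616]
tcp_rot: [[-0.015, 1.0, -0.004], [1.0, 0.015, 0.0], [0.0, -0.004, -1.0]]
force: [1.0, 0.3, -0.8]
opening: 0.247
grasp_force: 30.0
```

Request:
{"method": "play_rows", "body": {"motion": [[[0, 0, 0.01, 0, 0, 0], [0, 0, 0.02, 0, 0, 0], [0, 0, 0.03, 0, 0, 0], [0, 0, 0.035, 0, 0, 0], [0, 0, 0.035, 0, 0, 0], [0, 0, 0.035, 0, 0, 0]]]}}

```text
time_s: 11.95
position: [0.5117, 0.1045, 0.2277]
tcp_rot: [[-0.012, 1.0, -0.002], [1.0, 0.012, -0.0], [-0.0, -0.002, -1.0]]
force: [1.2, -0.8, -0.4]
opening: 0.25
grasp_force: 30.0
```

Run:
```python
from h import *
ds=[snap(c) for c in ('side','scene','wrist')]
s=bot.read_state();print(s['force'],s['position'],np.round(s['tcp_rot'],4).tolist(),s['opening'],s['grasp_force'])
p=np.array(s['position'])-[0,0,.108]
o=[]
for d in ds[:2]:
    u=proj(d,p)[0].astype(int);print(u); c=d['frame'][u[1]-70:u[1]+50,u[0]-40:u[0]+40]
    o.append(cv2.resize(c,(400,600),interpolation=cv2.INTER_CUBIC))
cv2.imwrite('pics/g2.png',np.hstack(o)[:,:,::-1])
```

```text
[ 0.23600857 -0.66850383 -0.94337767] [0.51247851 0.10502146 0.22892484] [[-0.0124, 0.9999, 0.001], [0.9999, 0.0124, -0.0], [-0.0, 0.001, -1.0]] 0.2524427618743479 29.9992448464036
[289 227]
[281 237]
```

View pics/g2.png

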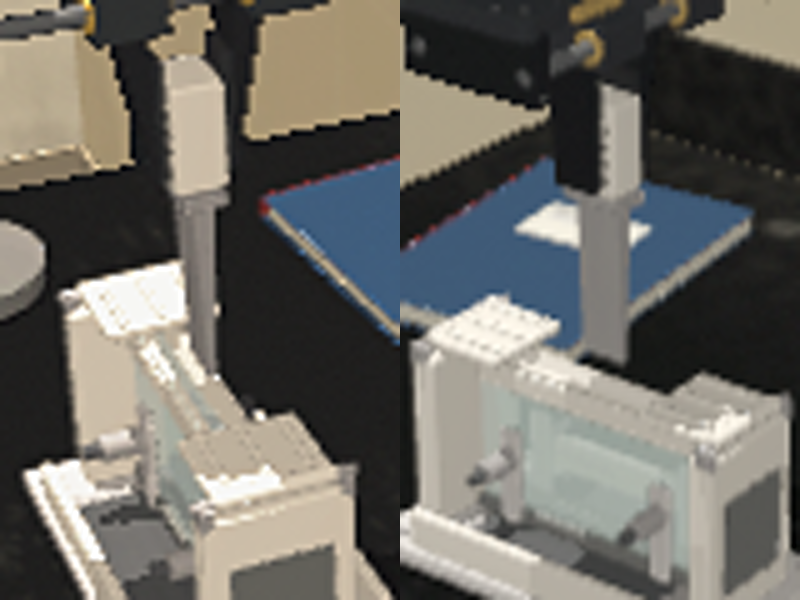

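The tip sits over the middle stretch between the flaps, just above the lips (side crop (205,375)), and both flaps are flat. Lowering slowly while watching the force.

Request:
{"method": "play_rows", "body": {"motion": [[[0, 0, 0.005, 0, 0, 0], [0, 0, 0.01, 0, 0, 0], [0, 0, 0.014, 0, 0, 0], [0, 0, 0.016, 0, 0, 0], [0, 0, 0.018, 0, 0, 0], [0, 0, 0.02, 0, 0, 0], [0, 0, 0.022, 0, 0, 0], [0, 0, 0.022, 0, 0, 0]]]}}

```text
time_s: 12.77
position: [0.5117, 0.1059, 0.2062]
tcp_rot: [[-0.014, 1.0, -0.001], [1.0, 0.014, -0.0], [-0.0, -0.001, -1.0]]
force: [0.2, 1.0, -0.3]
opening: 0.248
grasp_force: 30.0
```

Request:
{"method": "play_rows", "body": {"motion": [[[0, 0, 0.001, 0, 0, 0], [0, 0, 0.002, 0, 0, 0], [0, 0, 0.003, 0, 0, 0], [0, 0, 0.004, 0, 0, 0], [0, 0, 0.005, 0, 0, 0], [0, 0, 0.006, 0, 0, 0], [0, 0, 0.007, 0, 0, 0], [0, 0, 0.007, 0, 0, 0]]]}}

```text
time_s: 13.43
position: [0.5118, 0.1058, 0.1993]
tcp_rot: [[-0.014, 1.0, -0.0], [1.0, 0.014, -0.0], [-0.0, -0.0, -1.0]]
force: [-0.6, 0.1, -0.7]
opening: 0.252
grasp_force: 30.0
```

Run:
```python
from h import *
ds=[snap(c) for c in ('side','scene')]
F=[]
for i in range(6):
    snap('wrist'); s=bot.read_state(); F.append([*s['force'],*s['moment'],*(np.array(s['position'])*1e3)])
print(np.round(F,2)); print(np.round(s['tcp_rot'],4).tolist())
```

```text
[[-4.3000e-01  2.1000e-01 -1.0900e+00  1.0000e-02  6.0000e-02 -2.0000e-02
   5.1188e+02  1.0586e+02  1.9950e+02]
 [-5.5000e-01  1.7000e-01 -1.0000e-02 -0.0000e+00  2.0000e-02  3.0000e-02
   5.1187e+02  1.0586e+02  1.9953e+02]
 [ 1.7000e-01 -6.0000e-02 -1.2300e+00 -3.0000e-02  4.0000e-02  3.0000e-02
   5.1190e+02  1.0585e+02  1.9956e+02]
 [-3.9000e-01  3.3000e-01  6.7000e-01  2.0000e-02  4.0000e-02 -3.0000e-02
   5.1190e+02  1.0585e+02  1.9956e+02]
 [-2.0000e-02 -6.5000e-01 -2.0000e-02 -0.0000e+00  6.0000e-02 -1.0000e-02
   5.1188e+02  1.0586e+02  1.9955e+02]
 [ 3.1000e-01 -4.5000e-01 -1.4100e+00  4.0000e-02  3.0000e-02  4.0000e-02
   5.1189e+02  1.0584e+02  1.9955e+02]]
[[-0.0139, 0.9999, -0.0001], [0.9999, 0.0139, -0.0], [-0.0, -0.0001, -1.0]]
```

The tip is in the gap with no contact. Pushing deeper in 5 mm increments and watching the drag.

Request:
{"method": "play_rows", "body": {"motion": [[[0, 0, 0.0015, 0, 0, 0], [0, 0, 0.003, 0, 0, 0], [0, 0, 0.0045, 0, 0, 0], [0, 0, 0.006, 0, 0, 0], [0, 0, 0.007, 0, 0, 0], [0, 0, 0.008, 0, 0, 0]]]}}

```text
time_s: 14.33
position: [0.5119, 0.1058, 0.1914]
tcp_rot: [[-0.014, 1.0, -0.0], [1.0, 0.014, -0.0], [-0.0, -0.0, -1.0]]
force: [-0.1, 0.7, -0.0]
opening: 0.251
grasp_force: 30.0
```

Request:
{"method": "play_rows", "body": {"motion": [[[0, 0, 0.001, 0, 0, 0], [0, 0, 0.002, 0, 0, 0], [0, 0, 0.003, 0, 0, 0], [0, 0, 0.004, 0, 0, 0], [0, 0, 0.005, 0, 0, 0]]]}}

```text
time_s: 14.75
position: [0.5119, 0.1059, 0.1864]
tcp_rot: [[-0.014, 1.0, -0.0], [1.0, 0.014, -0.0], [-0.0, -0.0, -1.0]]
force: [-0.0, -0.6, 0.1]
opening: 0.246
grasp_force: 30.0
```

Request:
{"method": "play_rows", "body": {"motion": [[[0, 0, 0.001, 0, 0, 0], [0, 0, 0.002, 0, 0, 0], [0, 0, 0.003, 0, 0, 0], [0, 0, 0.004, 0, 0, 0], [0, 0, 0.005, 0, 0, 0]]]}}

```text
time_s: 15.17
position: [0.512, 0.1059, 0.1814]
tcp_rot: [[-0.014, 1.0, -0.0], [1.0, 0.014, -0.0], [-0.0, -0.0, -1.0]]
force: [-0.1, -0.2, -1.0]
opening: 0.249
grasp_force: 30.0
```

Request:
{"method": "play_rows", "body": {"motion": [[[0, 0, 0.001, 0, 0, 0], [0, 0, 0.002, 0, 0, 0], [0, 0, 0.003, 0, 0, 0], [0, 0, 0.004, 0, 0, 0], [0, 0, 0.005, 0, 0, 0]]]}}

```text
time_s: 15.58
position: [0.5119, 0.1059, 0.1765]
tcp_rot: [[-0.014, 1.0, 0.0], [1.0, 0.014, -0.0], [-0.0, 0.0, -1.0]]
force: [-0.3, -0.3, -1.1]
opening: 0.249
grasp_force: 30.0
```

Request:
{"method": "play_rows", "body": {"motion": [[[0, 0, 0.001, 0, 0, 0], [0, 0, 0.002, 0, 0, 0], [0, 0, 0.003, 0, 0, 0], [0, 0, 0.004, 0, 0, 0]]]}}

```text
time_s: 15.92
position: [0.512, 0.1058, 0.1725]
tcp_rot: [[-0.014, 1.0, -0.0], [1.0, 0.014, -0.0], [-0.0, -0.0, -1.0]]
force: [0.0, -1.4, -0.5]
opening: 0.247
grasp_force: 30.0
```

Request:
{"method": "play_rows", "body": {"motion": [[[0, 0, 0.001, 0, 0, 0], [0, 0, 0.002, 0, 0, 0], [0, 0, 0.003, 0, 0, 0]]]}}

```text
time_s: 16.17
position: [0.512, 0.1059, 0.1695]
tcp_rot: [[-0.014, 1.0, 0.0], [1.0, 0.014, -0.0], [-0.0, 0.0, -1.0]]
force: [0.6, 0.3, 0.4]
opening: 0.252
grasp_force: 30.0
```

Request:
{"method": "play_rows", "body": {"motion": [[[0, 0, 0.001, 0, 0, 0], [0, 0, 0.002, 0, 0, 0], [0, 0, 0.003, 0, 0, 0]]]}}

```text
time_s: 16.42
position: [0.5122, 0.1058, 0.1667]
tcp_rot: [[-0.014, 1.0, 0.001], [1.0, 0.014, -0.0], [-0.0, 0.001, -1.0]]
force: [-0.7, 0.0, 1.0]
opening: 0.251
grasp_force: 30.0
```

Request:
{"method": "play_rows", "body": {"motion": [[[0, 0, 0.001, 0, 0, 0], [0, 0, 0.002, 0, 0, 0], [0, 0, 0.003, 0, 0, 0]]]}}

```text
time_s: 16.67
position: [0.5122, 0.1058, 0.1637]
tcp_rot: [[-0.014, 1.0, 0.001], [1.0, 0.014, -0.0], [-0.0, 0.001, -1.0]]
force: [0.5, 0.3, 3.4]
opening: 0.247
grasp_force: 30.0
```

Request:
{"method": "play_rows", "body": {"motion": [[[0, 0, 0.001, 0, 0, 0], [0, 0, 0.002, 0, 0, 0], [0, 0, 0.003, 0, 0, 0]]]}}

```text
time_s: 16.92
position: [0.5121, 0.1058, 0.1606]
tcp_rot: [[-0.014, 1.0, 0.0], [1.0, 0.014, -0.0], [-0.0, 0.0, -1.0]]
force: [-0.3, -0.1, 3.3]
opening: 0.25
grasp_force: 30.0
```

Request:
{"method": "play_rows", "body": {"motion": [[[0, 0, 0.001, 0, 0, 0], [0, 0, 0.002, 0, 0, 0], [0, 0, 0.003, 0, 0, 0]]]}}

```text
time_s: 17.17
position: [0.5121, 0.1058, 0.1576]
tcp_rot: [[-0.014, 1.0, 0.0], [1.0, 0.014, -0.0], [-0.0, 0.0, -1.0]]
force: [-1.2, -0.2, 3.8]
opening: 0.253
grasp_force: 30.0
```

Request:
{"method": "play_rows", "body": {"motion": [[[0, 0, 0.001, 0, 0, 0], [0, 0, 0.002, 0, 0, 0], [0, 0, 0.003, 0, 0, 0]]]}}

```text
time_s: 17.42
position: [0.5121, 0.1059, 0.1546]
tcp_rot: [[-0.014, 1.0, 0.0], [1.0, 0.014, -0.0], [-0.0, 0.0, -1.0]]
force: [-0.3, -1.0, 4.1]
opening: 0.249
grasp_force: 30.0
```

Request:
{"method": "play_rows", "body": {"motion": [[[0, 0, 0.001, 0, 0, 0], [0, 0, 0.002, 0, 0, 0], [0, 0, 0.003, 0, 0, 0]]]}}

```text
time_s: 17.67
position: [0.5121, 0.1059, 0.1516]
tcp_rot: [[-0.014, 1.0, 0.0], [1.0, 0.014, -0.0], [-0.0, 0.0, -1.0]]
force: [0.1, 0.1, 5.1]
opening: 0.25
grasp_force: 30.0
```

Drag sets in near TCP z of about 0.166 and is now about 5.5 N, so the front plate has given roughly 1.1 mm. Another 5 mm brings it to about 1.5 mm.

Request:
{"method": "play_rows", "body": {"motion": [[[0, 0, 0.001, 0, 0, 0], [0, 0, 0.002, 0, 0, 0], [0, 0, 0.003, 0, 0, 0]]]}}

```text
time_s: 17.92
position: [0.5122, 0.1058, 0.1487]
tcp_rot: [[-0.014, 1.0, 0.001], [1.0, 0.014, -0.0], [-0.0, 0.001, -1.0]]
force: [-0.8, 0.4, 5.8]
opening: 0.251
grasp_force: 30.0
```

Request:
{"method": "play_rows", "body": {"motion": [[[0, 0, 0.001, 0, 0, 0], [0, 0, 0.002, 0, 0, 0]]]}}

```text
time_s: 18.08
position: [0.5123, 0.1058, 0.1468]
tcp_rot: [[-0.014, 1.0, 0.001], [1.0, 0.014, -0.0], [-0.0, 0.001, -1.0]]
force: [-0.8, 0.3, 6.1]
opening: 0.251
grasp_force: 30.0
```

Run:
```python
from h import *
ds=[snap(c) for c in ('side','scene')]
for i in range(4):
    snap('wrist'); s=bot.read_state(); print(np.round(s['force'],2),np.round(s['position'],4),s['opening'],s['time_s'])
f=lambda a:cv2.resize(a,(400,480),interpolation=cv2.INTER_CUBIC)
cv2.imwrite('pics/end.png',np.hstack([f(ds[0]['frame'][170:310,240:357]),f(ds[1]['frame'][170:310,220:337])])[:,:,::-1])
```

```text
[0.18 0.76 4.14] [0.5123 0.1058 0.1466] 0.252923644043923 18.2333
[ 0.09 -0.36  4.62] [0.5123 0.1058 0.1466] 0.24937555543386725 18.2833
[0.16 0.71 5.13] [0.5123 0.1058 0.1466] 0.2506539727908192 18.3333
[-0.33  0.11  5.31] [0.5123 0.1058 0.1466] 0.250501096901642 18.3833
```

View pics/end.png

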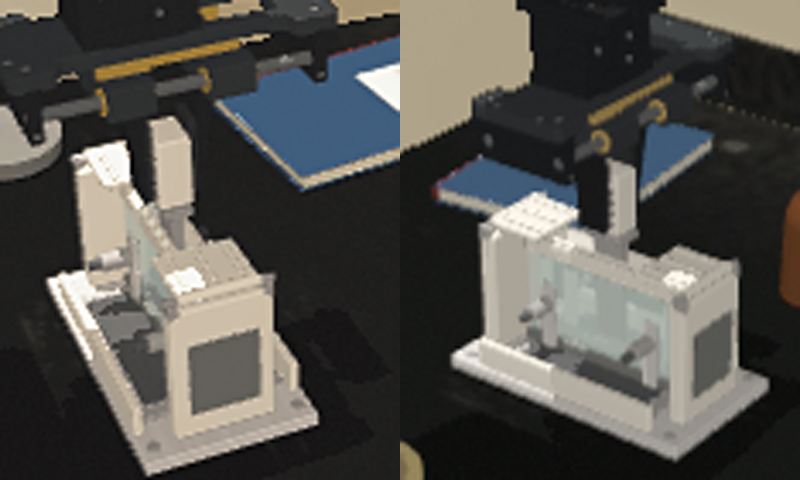

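The gauge is upright between the plates in the open stretch (side crop (175,215)), both flaps are flat, and the drag is about 6.5 N, which means about 1.5 mm of give. Handing in.

```bash
python3 -c "
from rig import bot
print(bot.hand_in())"
```

```text
the job is handed in; nothing more can be done
None
```

The job is handed in at about 18 s: both flaps are folded flat, and the gauge is held upright between the plates at about 6.5 N drag, which puts the front plate's give at roughly 1.5 mm (estimated from drag and depth, not measured directly).

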